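# Set the stock tags for the heel-pad bins

### The job

Set the flip tags on the stock board to match the bins behind them: a tag must lean towards its bin, disc face up, if that bin is packed full of heel pads from front to back, and lean towards the robot, bar face up, if its bin is part-used or empty. Push each wrong tag gently past upright with a fingertip, without gripping it, and let it fall over on to its stop; do not press it hard against the stop. Leave the bins and the other things on the bench where they are.

Things in the scene. Friction and masses are not known exactly. Their poses are not given: they have to be found in the camera images.
- board: Plywood stock board, fixed, 345 x 450 x 12 mm, lying on the table. Origin: on the table, in the middle of the row of tags; x points across to the bins, y along the row. It carries four hinged tags on the robot's side and four bins on the far side.
- stand_a: Fixed steel stand of one tag: 50 x 60 mm foot, two upright cheeks 46 mm high. Origin: centre of its foot, on the board's top (12 mm above the table). x points away from the robot, square across the board to the bin that this tag belongs to; y runs along the row of tags. The tag's hinge axis runs along y, 43 mm above this origin.
- tag_a (a joint): Hinge angle (rad) of the tag on stand_a. 0 = leaning to the robot's side against its stop, BAR face up; 0.525 = upright; 1.05 = leaning to the bin's side against its stop, DISC face up (30 degrees from upright at both stops). Light friction: it may stay within about 6 degrees of upright; past that it falls on to the stop by itself. The stops are rigid: pressing a tag on against one is a hard push.
- tag_a_edge (a point): Middle of the free edge of the tag on stand_a: white plastic plate 46 mm wide, 60 mm from hinge to free edge, 4 mm thick, 40 g. Leaning, this edge is 30 mm beside the hinge and 52 mm above it. Pushed across the hinge from the side to which it leans, with under 1 N, the tag tips over.
- stand_b: Fixed steel stand of one tag: 50 x 60 mm foot, two upright cheeks 46 mm high. Origin: centre of its foot, on the board's top (12 mm above the table). x points away from the robot, square across the board to the bin that this tag belongs to; y runs along the row of tags. The tag's hinge axis runs along y, 43 mm above this origin.
- tag_b (a joint): Hinge angle (rad) of the tag on stand_b. 0 = leaning to the robot's side against its stop, BAR face up; 0.525 = upright; 1.05 = leaning to the bin's side against its stop, DISC face up (30 degrees from upright at both stops). Light friction: it may stay within about 6 degrees of upright; past that it falls on to the stop by itself. The stops are rigid: pressing a tag on against one is a hard push.
- tag_b_edge (a point): Middle of the free edge of the tag on stand_b: white plastic plate 46 mm wide, 60 mm from hinge to free edge, 4 mm thick, 40 g. Leaning, this edge is 30 mm beside the hinge and 52 mm above it. Pushed across the hinge from the side to which it leans, with under 1 N, the tag tips over.
- stand_c: Fixed steel stand of one tag: 50 x 60 mm foot, two upright cheeks 46 mm high. Origin: centre of its foot, on the board's top (12 mm above the table). x points away from the robot, square across the board to the bin that this tag belongs to; y runs along the row of tags. The tag's hinge axis runs along y, 43 mm above this origin.
- tag_c (a joint): Hinge angle (rad) of the tag on stand_c. 0 = leaning to the robot's side against its stop, BAR face up; 0.525 = upright; 1.05 = leaning to the bin's side against its stop, DISC face up (30 degrees from upright at both stops). Light friction: it may stay within about 6 degrees of upright; past that it falls on to the stop by itself. The stops are rigid: pressing a tag on against one is a hard push.
- tag_c_edge (a point): Middle of the free edge of the tag on stand_c: white plastic plate 46 mm wide, 60 mm from hinge to free edge, 4 mm thick, 40 g. Leaning, this edge is 30 mm beside the hinge and 52 mm above it. Pushed across the hinge from the side to which it leans, with under 1 N, the tag tips over.
- stand_d: Fixed steel stand of one tag: 50 x 60 mm foot, two upright cheeks 46 mm high. Origin: centre of its foot, on the board's top (12 mm above the table). x points away from the robot, square across the board to the bin that this tag belongs to; y runs along the row of tags. The tag's hinge axis runs along y, 43 mm above this origin.
- tag_d (a joint): Hinge angle (rad) of the tag on stand_d. 0 = leaning to the robot's side against its stop, BAR face up; 0.525 = upright; 1.05 = leaning to the bin's side against its stop, DISC face up (30 degrees from upright at both stops). Light friction: it may stay within about 6 degrees of upright; past that it falls on to the stop by itself. The stops are rigid: pressing a tag on against one is a hard push.
- tag_d_edge (a point): Middle of the free edge of the tag on stand_d: white plastic plate 46 mm wide, 60 mm from hinge to free edge, 4 mm thick, 40 g. Leaning, this edge is 30 mm beside the hinge and 52 mm above it. Pushed across the hinge from the side to which it leans, with under 1 N, the tag tips over.
- bin_p: Clear bin, 114 mm deep (x), 92 wide, 55 high, loose on the board behind a tag, centre 165 mm beyond that tag's hinge line (78 mm free from the edge of a tag leaning to it). Origin: centre of its underside. Bins change places; bins and tags are in rows of four, 105 mm apart. Content: FULL, a row of 13 heel pads standing on edge from the front wall to the back wall.
- bin_q: Clear bin, 114 mm deep (x), 92 wide, 55 high, loose on the board behind a tag, centre 165 mm beyond that tag's hinge line (78 mm free from the edge of a tag leaning to it). Origin: centre of its underside. Bins change places; bins and tags are in rows of four, 105 mm apart. Content: FULL, a row of 13 heel pads standing on edge from the front wall to the back wall.
- bin_r: Clear bin, 114 mm deep (x), 92 wide, 55 high, loose on the board behind a tag, centre 165 mm beyond that tag's hinge line (78 mm free from the edge of a tag leaning to it). Origin: centre of its underside. Bins change places; bins and tags are in rows of four, 105 mm apart. Content: not full, 5 heel pads at the back and the rest bare.
- bin_s: Clear bin, 114 mm deep (x), 92 wide, 55 high, loose on the board behind a tag, centre 165 mm beyond that tag's hinge line (78 mm free from the edge of a tag leaning to it). Origin: centre of its underside. Bins change places; bins and tags are in rows of four, 105 mm apart. Content: not full, empty.
- rivet_tin: Bystander: small upright aluminium tin, 28 mm across, 32 mm high, standing on the board between the two middle tags, a little to the robot's side. Origin: centre of its underside.
- tape_roll: Bystander: roll of paper tape lying flat, 60 mm across, 19 mm high, on the table. Origin: centre of its underside.
- glue: Bystander: upright grey glue bottle, 44 mm across, 95 mm high. Origin: centre of its underside.
- screwdriver: Bystander: screwdriver with orange handle lying on the table in front of the board.
- cup: Bystander: upright blue plastic cup, 72 mm across, 85 mm high. Origin: centre of its underside.
- insole: Bystander: black insole, 235 mm long, 84 mm wide, 6 mm thick, flat on the table. Origin: centre of its underside.
Mind the look-alikes: they are no part of the job. What is shaped like the bin_p but green, orange or turquoise is not meant.

How it is judged:
At the end, for the whole second after the job is handed in: Each tag that stands before a full bin is within 0.12 rad of its stop on the bin's side (joint above 0.93), and each tag before a part-used or empty bin within 0.12 rad of its stop on the robot's side (joint below 0.12) ((y of bin_p in the frame of stand_a above 0.052 m or y of bin_p in the frame of stand_a below -0.052 m or value of joint tag_a above 0.93 rad) and (y of bin_p in the frame of stand_b above 0.052 m or y of bin_p in the frame of stand_b below -0.052 m or value of joint tag_b above 0.93 rad) and (y of bin_p in the frame of stand_c above 0.052 m or y of bin_p in the frame of stand_c below -0.052 m or value of joint tag_c above 0.93 rad) and (y of bin_p in the frame of stand_d above 0.052 m or y of bin_p in the frame of stand_d below -0.052 m or value of joint tag_d above 0.93 rad) and (y of bin_q in the frame of stand_a above 0.052 m or y of bin_q in the frame of stand_a below -0.052 m or value of joint tag_a above 0.93 rad) and (y of bin_q in the frame of stand_b above 0.052 m or y of bin_q in the frame of stand_b below -0.052 m or value of joint tag_b above 0.93 rad) and (y of bin_q in the frame of stand_c above 0.052 m or y of bin_q in the frame of stand_c below -0.052 m or value of joint tag_c above 0.93 rad) and (y of bin_q in the frame of stand_d above 0.052 m or y of bin_q in the frame of stand_d below -0.052 m or value of joint tag_d above 0.93 rad) and (y of bin_r in the frame of stand_a above 0.052 m or y of bin_r in the frame of stand_a below -0.052 m or value of joint tag_a below 0.12 rad) and (y of bin_r in the frame of stand_b above 0.052 m or y of bin_r in the frame of stand_b below -0.052 m or value of joint tag_b below 0.12 rad) and (y of bin_r in the frame of stand_c above 0.052 m or y of bin_r in the frame of stand_c below -0.052 m or value of joint tag_c below 0.12 rad) and (y of bin_r in the frame of stand_d above 0.052 m or y of bin_r in the frame of stand_d below -0.052 m or value of joint tag_d below 0.12 rad) and (y of bin_s in the frame of stand_a above 0.052 m or y of bin_s in the frame of stand_a below -0.052 m or value of joint tag_a below 0.12 rad) and (y of bin_s in the frame of stand_b above 0.052 m or y of bin_s in the frame of stand_b below -0.052 m or value of joint tag_b below 0.12 rad) and (y of bin_s in the frame of stand_c above 0.052 m or y of bin_s in the frame of stand_c below -0.052 m or value of joint tag_c below 0.12 rad) and (y of bin_s in the frame of stand_d above 0.052 m or y of bin_s in the frame of stand_d below -0.052 m or value of joint tag_d below 0.12 rad)); the robot touches nothing.
It fails at once if a bystander is moved more than 25 mm, lifted or tipped (distance of any of rivet_tin, tape_roll, glue, screwdriver, cup, insole from where it was at the start of the episode above 0.025 m or angle between any of rivet_tin, glue, cup, tape_roll, insole's own z axis and vertical above 0.5 rad).
It fails at once if a bin is moved more than 20 mm, lifted or tipped (distance of any of bin_p, bin_q, bin_r, bin_s from where it was at the start of the episode above 0.02 m or angle between any of bin_p, bin_q, bin_r, bin_s's own z axis and vertical above 0.3 rad).
It fails at once if a tag or its stand is gripped or pressed with more than 25 N (contact force between any of stand_a, stand_b, stand_c, stand_d and the fingers above 25 N or contact force between any of stand_a, stand_b, stand_c, stand_d and the arm above 25 N).
It also fails if it takes over 45 s, if anything falls off the work surface, if the arm or the gripper's body presses on something with over 40 N, if the wrist force passes 120 N, or if a joint passes its speed limit or range.

### The arm

A 6-joint arm with a two-finger parallel gripper is mounted at the origin on the work surface. World frame = base frame: x ahead of the robot, y to its left, z up, the work surface at z = 0. Lengths are in m, angles in rad, forces in N, time in s.
With the tool pointing down it reaches from about 0.375 to 0.925 m from the base axis. Payload 5.7 kg.
Tool frame: the origin (TCP) lies midway between the tips of the shut fingers; the grasp point (between the pads) lies 19 mm behind it; z points along the fingers, y is the line along which they close (so a half turn about z gives the same grasp; the last joint's range is limited). The gripper opens to 85 mm and grips with 20 to 120 N. Pads are 22 mm wide; open, the fingers measure 114 mm over their backs; the gripper's body (76 mm by 85 mm) begins 54 mm behind the grasp point. The pads swing forward as they close: fully open they stand 13 mm farther back than shut.
Start: joints at [1.019, 0.359, 1.51, -0, 1.272, -0.115], TCP at [0.254, 0.544, 0.231] pointing down, gripper open.
Joint ranges: [-2.97, 2.97], [-1.01, 2.36], [0.21, 2.38], [-0.96, 4.11], [0.2, 2.71], [-2.98, 2.98]. Speed limits (rad/s): [2.39, 2.39, 3.14, 3.14, 3.14, 3.14].

### API

Orientations are given as [roll, pitch, yaw] about the fixed x, y, z axes, in that order (R = Rz(yaw) Ry(pitch) Rx(roll)).
In Python, from station import r, vision, ticket gives the robot as it stands.
- The arm moves only by the tool arm_command, never from a script. Its argument "rows" is a list of rows, each a list of 3 entries, a list of its own where there are three numbers: the closure, from 0 (fully open) to 1 (shut), then the shift along the tool's x, y, z in mm, then the turn about the tool's z in degrees. In form: [[fingers, [x, y, z], roll], ...]. A call has exactly 8 rows; each row shifts and turns the commanded pose from where the row before left it, along the tool's axes as they then stand; what a row does not reach is not made up. A row lasts 1/10 s, in which the tool goes at most 50 mm and 8.59 degrees, less where a joint would pass 70% of its speed; a pose out of reach is approached as far as the arm can. A call with a gripper value outside its range is refused whole. The fingers move at their own pace and stop on an object; the grip force is fixed at half the most. Time passes only in rows, so rows that do not move let the fingers close, or fill a call up. It gives the time, the measured TCP pose, the force, the opening and the grip force at its end, in the units of the state.
- r.get_obs(): the state, without advancing time (a new reading comes with each control period).
- vision.read_camera(name): name is "side" or "top"; returns (picture, depth): 384x512x3 uint8, blue, green, red; 384x512 float32, m along the optical axis (not along the pixel's ray), 0 where there is no reading.
- vision.camera_model(name): a dict with "fx", "fy", "cx", "cy" (pixels), "extrinsics" (4x4, takes a point from camera to world coordinates). Camera axes: x right, y up, looking along -z (the intrinsics and any distortion apply to the point x, -y, -z); pixel columns grow to the right and rows downward; lengths in m; the calibration is good to about 2 mm. A picture is of the moment at which its call begins. camera_model takes no time and is no camera call.
- ticket.finish_job(): hands the job in; it is judged then, once.
The state is a dict: "time": time; "q": joint angles; "qd": joint speeds; "tau": joint torques, N m; "ee_pos": TCP position; "orientation": TCP orientation; "ft_force": force on the tool from outside, world axes, zero at the start; "ft_torque": the same for the moment, N m; "grip_width": opening from 0.0 (shut) to 1.0 (fully open); "finger_force": force on a finger pad.
Only numpy, scipy, OpenCV 4.12 (cv2) and the standard library are available. Lean on these libraries where they do the work, as an engineer would, in place of code of your own. Each camera call takes 0.05 s, during which the arm holds its last target. There are 200 camera calls.

## Working session

There is one attempt and no reset: what is moved stays moved. The work goes in short steps, Python scripts to look and compute and a tool call to move; the robot and the scene stay as the last step left them, time stands still between calls to the robot, and variables do not carry over. Pictures are saved under pics/ and viewed, at most 10 in all, crops included, and the job is handed in when it is done.

Besides the shell and the picture viewer there is one more tool, called after "Call:" as a command line: name --argument value ..., lists and objects as JSON in quotes. arm_command: Moves the arm, as the interface text tells. Its arguments: {"type":"object","properties":{"rows":{"type":"array","items":{"type":"array"}}},"required":["rows"]}

```bash
mkdir -p pics && python3 - <<'E'
from station import r, vision
import cv2, numpy as np
for n in("top","side"):
    p,d=vision.read_camera(n); cv2.imwrite(f"pics/{n}0.png",p); np.save(f"{n}_d.npy",d); cv2.imwrite(f"{n}.png",p)
    m=vision.camera_model(n); print(n,m)
o=r.get_obs(); print(o['time'],o['ee_pos'],o['orientation'],o['ft_force'])
E
```

```text
top {'fx': 389.95874440120696, 'fy': 389.95874440120696, 'cx': 253.05392430698882, 'cy': 192.47857244953354, 'extrinsics': array([[ 0.11622713,  0.96880385, -0.21888434,  0.27222587],
       [-0.99322101,  0.11296772, -0.02739193, -0.06310398],
       [-0.00181054,  0.22058421,  0.97536625,  1.37022745],
       [ 0.        ,  0.        ,  0.        ,  1.        ]])}
side {'fx': 395.9903982525292, 'fy': 395.9903982525292, 'cx': 253.2995082149126, 'cy': 187.571059354601, 'extrinsics': array([[ 8.86891376e-01,  2.86592471e-01, -3.62337470e-01,
         1.13238240e-01],
       [-4.61977764e-01,  5.51010176e-01, -6.94956352e-01,
        -8.52233799e-01],
       [ 4.82375096e-04,  7.83742650e-01,  6.21085523e-01,
         7.91745081e-01],
       [ 0.00000000e+00,  0.00000000e+00,  0.00000000e+00,
         1.00000000e+00]])}
0.1 [0.25349809 0.54310634 0.23051389] [-3.13985367e+00 -1.91309125e-04  2.70479356e+00] [-0.08935209  0.52918923 -0.60332241]
```

View pics/top0.png

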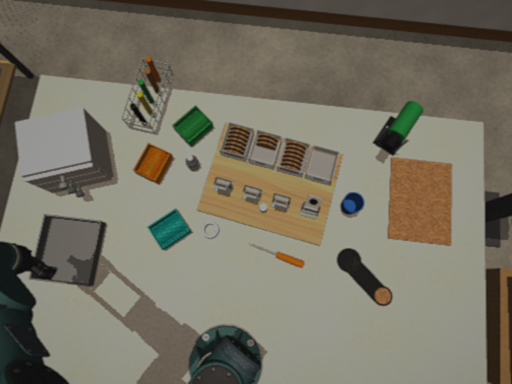

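View pics/side0.png

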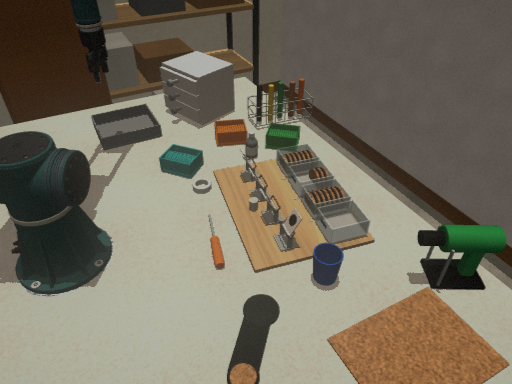

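Top view: the bins on the board, left to right, are full (237,140), part-used (265,148), full (294,155) and empty (323,164). The tags are at (223,185), (252,193), (282,202) and (311,207). The look-alikes are the orange (154,163), green (193,126) and turquoise (170,229) bins off the board. I'll check this in close crops.

```bash
cat > h.py <<'E'
import numpy as np
from station import vision
def ray(n,u,v,z):
    m=vision.camera_model(n);E=m['extrinsics']
    d=E[:3,:3]@np.array([(u-m['cx'])/m['fx'],-(v-m['cy'])/m['fy'],-1]);o=E[:3,3]
    return o+d*(z-o[2])/d[2]
def proj(n,p):
    m=vision.camera_model(n);E=m['extrinsics'];c=E[:3,:3].T@(np.array(p)-E[:3,3])
    return m['cx']+m['fx']*c[0]/-c[2], m['cy']-m['fy']*c[1]/-c[2]
E
python3 - <<'E'
import cv2,numpy as np
from h import *
t=cv2.imread('top.png');s=cv2.imread('side.png')
a=cv2.resize(t[115:250,190:350],None,fx=5,fy=5,interpolation=2)[:600]
# (800x675 -> crop to rows 120..240)
a=cv2.resize(t[120:240,190:350],None,fx=5,fy=5,interpolation=2)
b=cv2.resize(s[140:275,205:375],None,fx=4.4,fy=4.4,interpolation=2)
cv2.imwrite('pics/tz.png',a);cv2.imwrite('pics/sz.png',b)
hsv=cv2.cvtColor(t,cv2.COLOR_BGR2HSV)
m=cv2.inRange(hsv,(10,60,90),(25,200,255));
k=np.zeros_like(m);k[120:250,190:350]=255
m=cv2.morphologyEx(m&k,cv2.MORPH_CLOSE,np.ones((5,5)))
c=max(cv2.findContours(m,0,2)[0],key=cv2.contourArea)
bx=cv2.boxPoints(cv2.minAreaRect(c));print(bx)
for p in bx: print(ray('top',*p,.012))
E
```

```text
[[196.41595 210.02884]
 [222.38837 119.80878]
 [345.54547 155.26309]
 [319.57306 245.48315]]
[0.49064128 0.16656595 0.012     ]
[0.83970677 0.12090052 0.012     ]
[ 0.75436021 -0.34392989  0.012     ]
[ 0.4167752  -0.27566817  0.012     ]
```

View pics/tz.png

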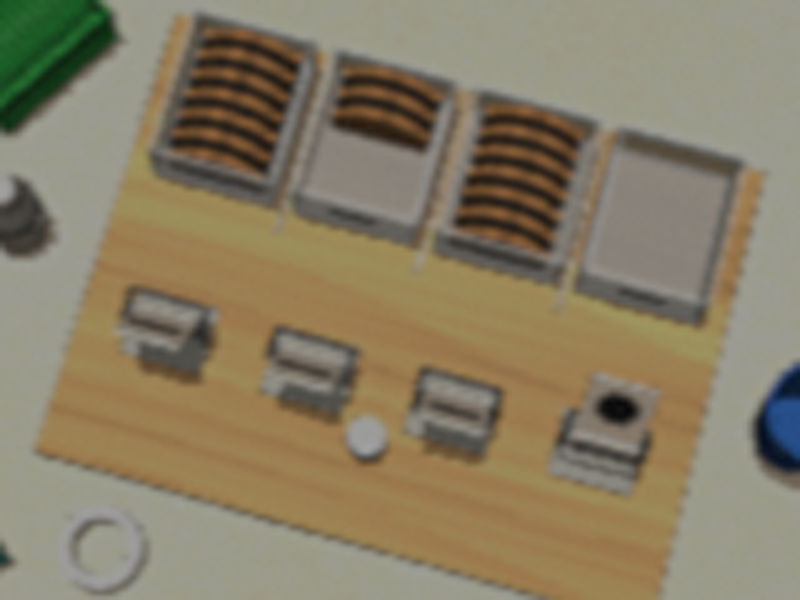

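View pics/sz.png

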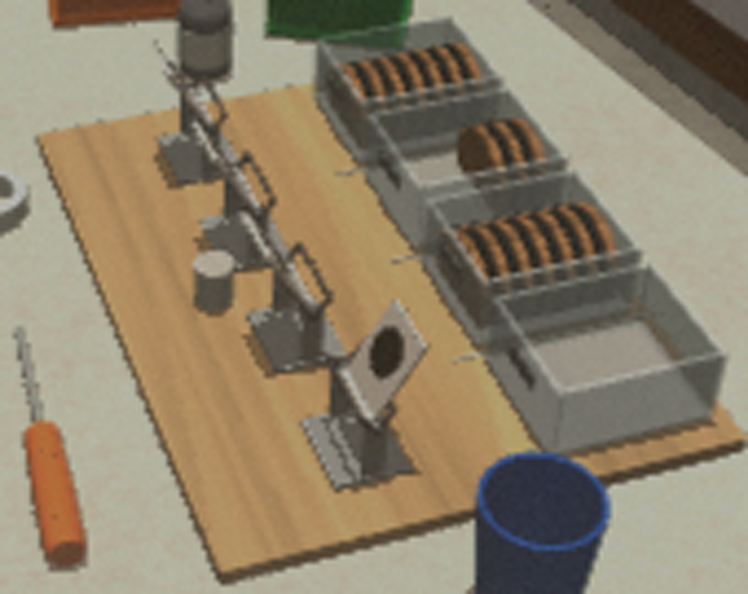

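Confirmed by the crops. The three left tags have their bar face up, leaning to the robot. The rightmost, at crop (605,420), has its disc up and leans to the bin. So I flip three: leftmost to its bin, third from the left to its bin, rightmost to the robot. The second is already right.

```bash
python3 - <<'E'
from h import *
T=lambda x,y,z: ray('top',190+x/5,120+y/5,z)
S=lambda x,y,z: ray('side',205+x/4.4,140+y/4.4,z)
bl,br,ur=T(38,453,.012),T(660,600,.012),T(763,170,.012)
sl,sr,su=S(38,140,.012),S(222,575,.012),S(745,440,.012)
print('board',bl,br,ur,'\nside',sl,sr,su)
print('dims',np.linalg.norm(ur-br),np.linalg.norm(sl-sr),np.linalg.norm(su-sr))
ux=np.r_[(np.array(ur-br)+(su-sr))[:2]];ux/=np.linalg.norm(ux)
uy=(sl-sr)[:2];uy/=np.linalg.norm(uy)
print('ux',ux,np.degrees(np.arctan2(ux[1],ux[0])),'uy',uy,np.degrees(np.arctan2(-uy[0],uy[1])))
print('d edge top',T(628,379,.107),'side',S(412,325,.107))
print('d foot front L/R top',T(552,472,.013),T(632,492,.013),'side',S(303,425,.013),S(340,488,.013))
print('a foot front',T(118,340,.013),S(158,140,.013)); print('c foot front',T(410,427,.013),S(248,315,.013),S(283,372,.013))
print('a,c edge top',T(160,335,.107),T(445,415,.107))
print('tin top',T(367,432,.044),'cup',S(543,500,.085))
E
```

```text
board [0.48909895 0.16210435 0.012     ] [ 0.43665538 -0.28254571  0.012     ] [ 0.75794587 -0.33294262  0.012     ] 
side [0.48979832 0.15642038 0.012     ] [ 0.4179735  -0.27971883  0.012     ] [ 0.75389606 -0.33489892  0.012     ]
dims 0.32521904540629465 0.4420138186538363 0.3404244605379151
ux [ 0.98734132 -0.15860996] -9.126222598342139 uy [0.16249452 0.98670945] -9.35171665416294
d edge top [ 0.56850757 -0.23481202  0.107     ] side [ 0.56580421 -0.23625055  0.107     ]
d foot front L/R top [ 0.51748467 -0.19985686  0.013     ] [ 0.50982226 -0.25697221  0.013     ] side [ 0.51766003 -0.19855631  0.013     ] [ 0.51114919 -0.25438705  0.013     ]
a foot front [0.57677231 0.11715006 0.013     ] [0.56996991 0.113182   0.013     ]
c foot front [ 0.53797719 -0.0970867   0.013     ] [ 0.53604578 -0.09269512  0.013     ] [ 0.52990395 -0.151365    0.013     ]
a,c edge top [0.562315  0.0773318 0.107    ] [ 0.53026533 -0.11682887  0.107     ]
tin top [ 0.52496036 -0.06713995  0.044     ] cup [ 0.56708267 -0.367687    0.085     ]
```

Call:
arm_command --rows '[[1,[0,0,0],-8],[1,[0,0,0],-8],[1,[-28,-34,0],0],[1,[-28,-34,0],0],[1,[-28,-34,0],0],[1,[-28,-34,0],0],[1,[-28,-34,0],0],[1,[-28,-34,0],0]]'

```text
time: 0.9
ee_pos: [0.3881, 0.3141, 0.231]
orientation: [-3.141, -0.0, 2.984]
ft_force: [0.9, 0.0, 0.0]
grip_width: -0.002
finger_force: 0.0
```

```bash
cat >> h.py <<'E'
ux=np.array([.987,-.160]);uy=np.array([.160,.987])
ST=dict(a=np.array([.589,.0795]),c=np.array([.5555,-.128]),d=np.array([.5387,-.2315]))
def st():
    from station import r
    o=r.get_obs();p=o['ee_pos'];print(o['time'],p,np.degrees(o['orientation']),o['ft_force'],o['grip_width'])
    for k,v in ST.items():
        e=p[:2]-v;print(k,'bx,by mm',1000*e@ux,1000*e@uy)
E
python3 -c "
from h import *
st()"
```

```text
0.9 [0.38807924 0.3140982  0.23104415] [-1.79976579e+02 -1.93811549e-02  1.70990344e+02] [0.87702603 0.01074263 0.04090439] -0.001960964220610506
a bx,by mm -235.8445063295654 199.40110050518993
c bx,by mm -235.98000632956544 409.56360050519
d bx,by mm -235.95840632956538 514.40610050519
```

Call:
arm_command --rows '[[1,[-30,-38,0],0],[1,[-30,-38,0],0],[1,[-30,-38,0],0],[1,[-30,-38,0],0],[1,[-30,-38,0],0],[1,[-10,-8,40],0],[1,[-5,0,45],0],[1,[0,0,45],0]]'

```text
time: 1.7
ee_pos: [0.5211, 0.0934, 0.1002]
orientation: [3.141, 0.002, 2.982]
ft_force: [0.5, 0.6, -0.7]
grip_width: 0.004
finger_force: 0.0
```

```bash
python3 -c "
from h import *
st()
import cv2
a,_=vision.read_camera('top');b,_=vision.read_camera('side')
a=cv2.resize(a[140:230,190:310],(533,400),interpolation=2);b=cv2.resize(b[100:200,170:260],(360,400),interpolation=2)
cv2.imwrite('pics/app.png',np.hstack([a,b])[:, :800])
"
```

```text
1.7 [0.52105007 0.09337069 0.1002487 ] [1.79977598e+02 1.34424591e-01 1.70864668e+02] [ 0.45874202  0.55240748 -0.65824999] 0.004498127333755272
a bx,by mm -69.28588767234281 2.818378801932644
c bx,by mm -69.42138767234285 212.98087880193268
d bx,by mm -69.39978767234281 317.8233788019326
```

View pics/app.png

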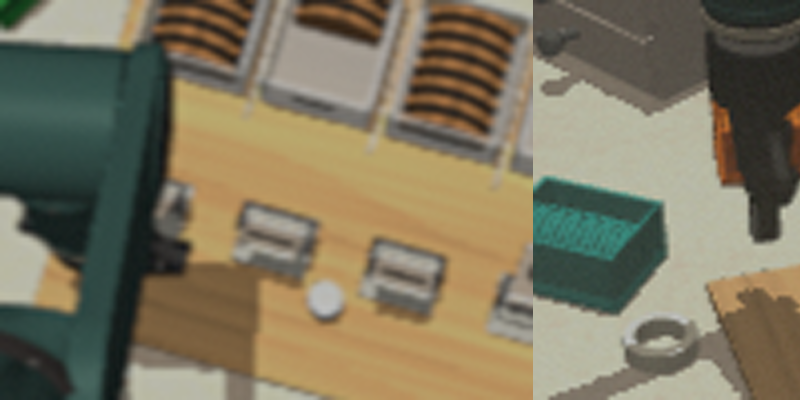

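The tool stands on the robot's side of tag a (finger at about (170,255) in the left panel), clear of the tin (325,300). Now I push slowly.

Call:
arm_command --rows '[[1,[-10,0,4],0],[1,[-10,-2,0],0],[1,[-8,0,0],0],[1,[-8,0,0],0],[1,[-7,0,0],0],[1,[-7,0,0],0],[1,[-6,0,0],0],[1,[-6,0,0],0]]'

```text
time: 2.6
ee_pos: [0.5809, 0.0826, 0.0973]
orientation: [-3.141, -0.0, 2.984]
ft_force: [-0.4, -0.8, -0.5]
grip_width: 0.001
finger_force: 0.0
```

Call:
arm_command --rows '[[1,[-5,0,0],0],[1,[-4,0,0],0],[1,[0,0,0],0],[1,[0,0,0],0],[1,[10,0,0],0],[1,[30,0,0],0],[1,[35,0,0],0],[1,[0,0,-40],0]]'

```text
time: 3.4
ee_pos: [0.5003, 0.0932, 0.1312]
orientation: [-3.137, -0.023, 2.985]
ft_force: [0.1, -0.3, -0.4]
grip_width: -0.001
finger_force: 0.0
```

```bash
python3 -c "
from h import *
st()
import cv2
b,_=vision.read_camera('side')
b=cv2.resize(b[130:260,200:330],(600,600),interpolation=2)
cv2.imwrite('pics/p1.png',b)
"
```

```text
3.4 [0.50033355 0.09321698 0.13115688] [-179.74189876   -1.31443916  171.01558249] [ 0.08155824 -0.34793126 -0.41955972] -0.0006237264803457828
a bx,by mm -89.70850101562093 -0.6479721887720978
c bx,by mm -89.84400101562095 209.5145278112279
d bx,by mm -89.82240101562091 314.3570278112279
```

View pics/p1.png

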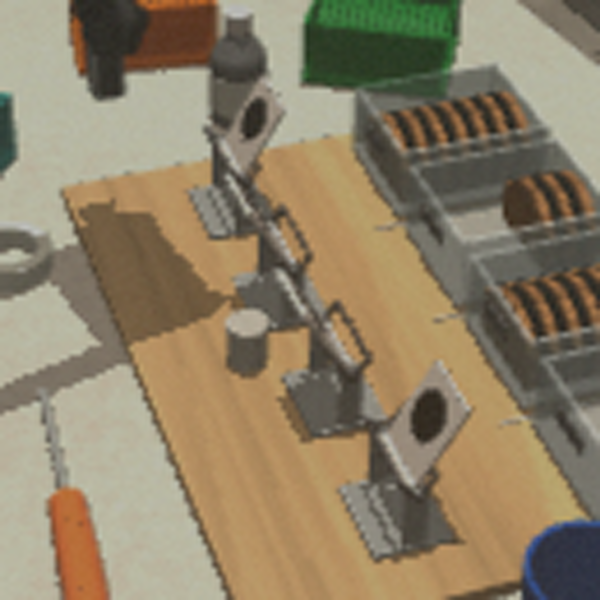

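Tag a now shows its disc, leaning to the bin (250,125 in the crop), and nothing else has moved. Next is tag c.

Call:
arm_command --rows '[[1,[0,-42,0],0],[1,[0,-42,0],0],[1,[0,-42,0],0],[1,[0,-42,0],0],[1,[0,-42,0],0],[1,[0,0,20],0],[1,[0,0,20],0],[1,[0,0,0],0]]'

```text
time: 4.25
ee_pos: [0.4798, -0.1138, 0.0956]
orientation: [3.141, -0.005, 2.983]
ft_force: [-0.8, 0.2, -0.7]
grip_width: -0.002
finger_force: 0.0
```

```bash
python3 -c "
from h import *
st()"
```

```text
4.25 [ 0.47979677 -0.11382279  0.09560978] [179.94713137  -0.26174218 170.91188408] [-0.78666902  0.1931139  -0.71018283] -0.0020072106214451013
a bx,by mm -76.85193729991153 -208.28211479979484
c bx,by mm -76.98743729991155 1.880385200205166
d bx,by mm -76.96583729991151 106.72288520020517
```

Same push, ending at bx of about +1.

Call:
arm_command --rows '[[1,[-14,-2,0],0],[1,[-12,0,0],0],[1,[-9,0,0],0],[1,[-8,0,0],0],[1,[-7,0,0],0],[1,[-7,0,0],0],[1,[-6,0,0],0],[1,[-6,0,0],0]]'

```text
time: 5.05
ee_pos: [0.5506, -0.1272, 0.0972]
orientation: [-3.142, -0.0, 2.984]
ft_force: [0.2, -0.2, 0.4]
grip_width: 0.001
finger_force: 0.0
```

Call:
arm_command --rows '[[1,[-5,0,0],0],[1,[-4,0,0],0],[1,[0,0,0],0],[1,[0,0,0],0],[1,[10,0,0],0],[1,[30,0,0],0],[1,[35,0,0],0],[1,[0,0,-40],0]]'

```text
time: 5.85
ee_pos: [0.4707, -0.1118, 0.1313]
orientation: [3.137, -0.023, 2.984]
ft_force: [-0.3, 0.0, -1.0]
grip_width: 0.002
finger_force: 0.0
```

```bash
python3 -c "
from h import *
st()"
```

```text
5.85 [ 0.4707499  -0.11184491  0.13132853] [179.73201652  -1.31721853 170.9639825 ] [-0.27495952  0.02423734 -0.99944205] 0.002161652290669234
a bx,by mm -86.09765774908983 -207.77744393597322
c bx,by mm -86.23315774908987 2.3850560640267724
d bx,by mm -86.21155774908982 107.22755606402679
```

Call:
arm_command --rows '[[1,[0,0,-40],0],[1,[0,-30,-20],0],[1,[0,-38,0],0],[1,[0,-38,0],0],[1,[-45,0,0],0],[1,[-45,0,0],0],[1,[-45,0,0],0],[1,[-8,0,0],0]]'

```text
time: 6.65
ee_pos: [0.6133, -0.2449, 0.1971]
orientation: [-3.141, 0.003, 2.984]
ft_force: [-1.1, 0.2, -0.0]
grip_width: 0.0
finger_force: 0.0
```

```bash
python3 -c "
from h import *
st()
import cv2
b,_=vision.read_camera('side')
b=cv2.resize(b[130:260,200:350],(690,600),interpolation=2)
cv2.imwrite('pics/p2.png',b)
"
```

```text
6.65 [ 0.61333405 -0.2448691   0.19710445] [-179.96794896    0.18515901  170.9897641 ] [-1.14655508  0.15953918 -0.03669296] 0.00043686219946059647
a bx,by mm 75.91676571241403 -316.25885525568196
c bx,by mm 75.78126571241401 -106.09635525568198
d bx,by mm 75.80286571241405 -1.253855255681971
```

View pics/p2.png

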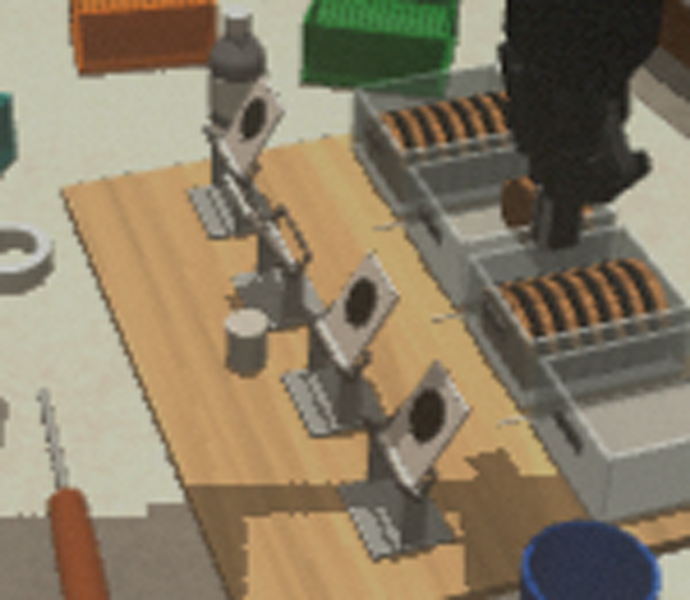

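Tag c (358,300) now shows its disc too. Next I descend on the bin side of tag d.

Call:
arm_command --rows '[[1,[0,0,0],0],[1,[0,0,30],0],[1,[0,0,30],0],[1,[0,0,25],0],[1,[0,0,15],0],[1,[0,0,0],0],[1,[0,0,0],0],[1,[0,0,0],0]]'

```text
time: 7.5
ee_pos: [0.6104, -0.2445, 0.099]
orientation: [-3.141, 0.002, 2.984]
ft_force: [0.3, -0.4, 1.2]
grip_width: -0.0
finger_force: 0.0
```

```bash
python3 -c "
from h import *
st()"
```

```text
7.5 [ 0.6104275  -0.24450481  0.09900817] [-1.79944751e+02  1.38034302e-01  1.70967554e+02] [ 0.31683644 -0.35560285  1.21631688] -0.00012285377060895468
a bx,by mm 72.98970727675344 -316.3643450749299
c bx,by mm 72.85420727675341 -106.20184507492986
d bx,by mm 72.87580727675345 -1.3593450749298592
```

Call:
arm_command --rows '[[1,[12,0,2],0],[1,[11,1,0],0],[1,[9,0,0],0],[1,[8,0,0],0],[1,[7,0,0],0],[1,[7,0,0],0],[1,[6,0,0],0],[1,[6,0,0],0]]'

```text
time: 8.3
ee_pos: [0.5442, -0.2326, 0.0953]
orientation: [-3.141, 0.0, 2.984]
ft_force: [-0.6, -0.4, 0.3]
grip_width: 0.002
finger_force: 0.0
```

Call:
arm_command --rows '[[1,[5,0,0],0],[1,[3,0,0],0],[1,[0,0,0],0],[1,[0,0,0],0],[1,[-10,0,0],0],[1,[-25,0,0],0],[1,[-25,0,0],0],[1,[0,0,0],0]]'

```text
time: 9.1
ee_pos: [0.6008, -0.2421, 0.0958]
orientation: [-3.14, 0.005, 2.985]
ft_force: [0.5, 0.4, 0.4]
grip_width: -0.001
finger_force: 0.0
```

Call:
arm_command --rows '[[1,[0,0,0],0],[1,[0,0,-30],0],[1,[0,0,-40],0],[1,[0,0,-40],0],[1,[0,0,-40],0],[1,[0,0,0],0],[1,[0,0,0],0],[1,[0,0,0],0]]'

```text
time: 9.9
ee_pos: [0.5946, -0.2401, 0.2439]
orientation: [3.141, -0.003, 2.984]
ft_force: [0.1, 0.2, -0.7]
grip_width: 0.002
finger_force: 0.0
```

```bash
python3 -c "
from h import *
st()
import cv2
b,_=vision.read_camera('side')
b=cv2.resize(b[130:260,200:350],(690,600),interpolation=2)
cv2.imwrite('pics/p3.png',b)
"
```

```text
9.9 [ 0.59460812 -0.24014737  0.24388722] [ 1.79952147e+02 -1.63160719e-01  1.70966302e+02] [ 0.12908332  0.18717166 -0.69987779] 0.0017186953701659672
a bx,by mm 56.67879691853964 -314.59465354846577
c bx,by mm 56.54329691853962 -104.43215354846582
d bx,by mm 56.564896918539645 0.4103464515342001
```

View pics/p3.png

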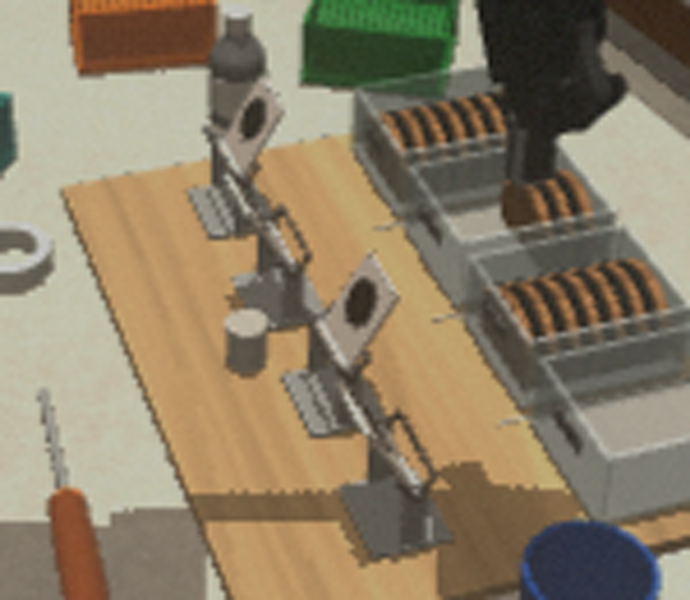

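Tag d (385,440) now leans to the robot against its stop. Tags a and c show their discs, b is unchanged, and the arm is clear.

```bash
python3 -c "
from station import ticket
print(ticket.finish_job())"
```

```text
the job is handed in; nothing more can be done
None
```

The job is handed in: I flipped the three wrong tags (the two before full bins to the disc face, the one before the empty bin to the bar face), the second from the left was already right, and the last picture showed all four correct and nothing else moved; the hand-in returned no verdict.

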